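# Reset the tripped bench charger

### The arm

A 6-joint arm with a two-finger parallel gripper is mounted at the origin on the work surface. World frame = base frame: x ahead of the robot, y to its left, z up, the work surface at z = 0. Lengths are in m, angles in rad, forces in N, time in s.
With the tool pointing down it reaches from about 0.375 to 0.975 m from the base axis. Payload 3.8 kg.
Tool frame: the origin (TCP) lies at the very end of the fingers, on their centre line; the grasp point (between the pads) lies 19 mm behind it; z points along the fingers, y is the direction in which the jaws open and shut (so a half turn about z gives the same grasp; the last joint's range is limited). The gripper opens to 85 mm and grips with 20 to 120 N. Pads are 22 mm wide; open, the fingers measure 114 mm over their backs; the gripper's body (76 mm by 85 mm) begins 54 mm behind the grasp point. The pads swing forward as they close: fully open they stand 13 mm farther back than shut.
Start: joints at [1.069, 0.264, 1.604, -0, 1.274, -0.037], TCP at [0.303, 0.603, 0.231] pointing down, gripper open.
Joint ranges: [-2.63, 2.63], [-0.94, 2.18], [0.31, 2.57], [-1.31, 4.45], [0, 2.66], [-2.55, 2.55]. Speed limits (rad/s): [2.57, 2.57, 3.14, 3.14, 3.14, 3.14].

### API

Orientations are given as a rotation vector (axis times angle).
In Python, from workcell import status, read_camera, camera_info, order gives the robot as it stands.
- The arm moves only by the tool move_arm, never from a script. Its argument "deltas" is a list of rows, each a list of 3 entries, a list of its own where there are three numbers: the turn, a rotation vector about the world's x, y, z as a fraction of full scale, then the shift along the world's x, y, z as a fraction of full scale, then the closure, from -1 (fully open) to 1 (shut), so that 0 is half open. A call has 1 to 20 rows; each row is the pose to reach, as a shift and turn from the pose commanded when the call began; what a row does not reach only later rows make up. Full scale, the value 1, is 0.1 m for a shift and pi/2 rad for a turn. A row lasts 1/8 s, in which the tool goes at most 62.5 mm and 10.7 degrees, less where a joint would pass 70% of its speed; a pose out of reach is approached as far as the arm can. A call with a number of a shift or a turn outside -1 to 1 is refused whole. A call with a gripper value outside its range is refused whole. The fingers move at their own pace and stop on an object; "grip_force" is the grip in N (left out, the last holds). Time passes only in rows, so rows that repeat a pose let the fingers close. It gives the time, the measured TCP pose, the force and the opening at its end, in the units of the state.
- status.read_state(): the state, without advancing time (a new reading comes with each control period).
- read_camera(name): name is "scene" or "side" or "wrist"; returns (picture, depth): 480x640x3 uint8, red, green, blue; 480x640 float32, m along the optical axis (not along the pixel's ray), 0 where there is no reading.
- camera_info(name): a dict with "K" (3x3 intrinsics, pixels), "D" ([k1, k2, p1, p2, k3] as OpenCV has them; the pictures are not rectified), "R" (3x3) and "t" (3): a world point X has camera coordinates R X + t. Camera axes: x right, y down, z forward; pixel columns grow to the right and rows downward; lengths in m; the calibration is good to about 2 mm. A picture is of the moment at which its call begins: read the wrist's pose just before it. camera_info takes no time and is no camera call; for the wrist camera it gives the pose at the moment of the call.
- order.finish_job(): hands the job in, once; it reports no verdict.
The state is a dict: "time": time; "q": joint angles; "joint_vel": joint speeds; "joint_torque": joint torques, N m; "tool_pos": TCP position; "tcp_rot": TCP orientation; "wrist_force": force on the tool from outside, world axes, zero at the start; "torque": the same for the moment, N m; "width": opening from 0.0 (shut) to 1.0 (fully open).
Only numpy, scipy, OpenCV 4.12 (cv2) and the standard library are available. Lean on these libraries where they do the work, as an engineer would, in place of code of your own. Each camera call takes 0.05 s, during which the arm holds its last target. There are 200 camera calls.

### The job

One of the two battery chargers on the workshop bench has tripped and shows a red lamp. Push its dust shutter open, reach a fingertip into the well and press the sunken yellow reset key fully down for about a second, then let the key come up and push the shutter fully shut again. Leave the charger with the green lamp and everything else on the bench alone: lift nothing.

Things in the scene. Friction and masses are not known exactly. Their poses are not given: they have to be found in the camera images.
- charger_red: The tripped charger: its lamp is red (else alike). Grey box bolted to the bench, 110 (x) x 190 (y) x 90 mm tall; origin at the centre of its underside, z up. A square well in its top, 44 x 44 mm, 42 mm deep, at x 0, y -45 mm, holds the reset key; a sliding shutter covers it. Lamp 22 mm across, 13 mm proud, at x 0, y +72 mm. Meter and terminals on its front (-x).
- shutter_red (a joint): Slide of its shutter, an aluminium plate 54 x 54 mm, its upper face 4.5 mm above the box's top, an upright black tab across its middle. 0 = shut, centred over the well; 0.056 = fully open at its stop, moved along the box's +y, the well then wholly clear by 7 mm. Starts between 0 and 0.016. About 2 N of friction; it stays where it is left.
- shutter_red_tab (a point): Centre of the top of that shutter's tab, 114.5 mm above the bench. The tab is 40 mm along the box's x, 8 mm thick along its y, and stands 20 mm above the plate.
- reset_red (a joint): Travel of that charger's sprung reset key: 0 = up, 0.006 = fully down at its stop; 1.5 N starts it, about 5 N holds it fully down, and it springs back.
- reset_red_top (a point): Centre of the top of that reset key, a yellow disc 32 mm across in the middle of the well, 20 mm below the box's top (70 mm above the bench) when up. It moves with the key.
- charger_green: The healthy charger: its lamp is green (else alike). Grey box bolted to the bench, 110 (x) x 190 (y) x 90 mm tall; origin at the centre of its underside, z up. A square well in its top, 44 x 44 mm, 42 mm deep, at x 0, y -45 mm, holds the reset key; a sliding shutter covers it. Lamp 22 mm across, 13 mm proud, at x 0, y +72 mm. Meter and terminals on its front (-x).
- shutter_green (a joint): Slide of its shutter, an aluminium plate 54 x 54 mm, its upper face 4.5 mm above the box's top, an upright black tab across its middle. 0 = shut, centred over the well; 0.056 = fully open at its stop, moved along the box's +y, the well then wholly clear by 7 mm. Starts between 0 and 0.016. About 2 N of friction; it stays where it is left.
- shutter_green_tab (a point): Centre of the top of that shutter's tab, 114.5 mm above the bench. The tab is 40 mm along the box's x, 8 mm thick along its y, and stands 20 mm above the plate.
- reset_green (a joint): Travel of that charger's sprung reset key: 0 = up, 0.006 = fully down at its stop; 1.5 N starts it, about 5 N holds it fully down, and it springs back.
- reset_green_top (a point): Centre of the top of that reset key, a yellow disc 32 mm across in the middle of the well, 20 mm below the box's top (70 mm above the bench) when up. It moves with the key.
- socket: loose steel socket standing between the chargers, 28 mm across, 38 mm tall; a bystander; origin at its underside
- screwdriver: loose screwdriver lying beyond the chargers, about 190 mm long; a bystander; origin at its underside near its middle
- wrench: loose steel wrench lying beyond the chargers, about 170 mm long; a bystander; origin at its underside near its middle
- bolt_jar: loose glass jar with a red lid, 64 mm across, 85 mm tall; a bystander; origin at its underside
- mug: loose blue mug, 80 mm across, 90 mm tall; a bystander; origin at its underside
- oil_can: loose orange can with a paper label, 66 mm across, 115 mm tall; a bystander; origin at its underside
- battery_pack: loose black and yellow power-tool battery, 115 x 75 x 71 mm; a bystander; origin at its underside
Things that resemble listed ones, but are neither listed nor needed, are in the scene too. Leave any orange, pink or purple look-alike of the charger_red alone.

How it is judged:
By the outcome, as a careful person would: the job done as asked, in the order asked, and still so for the second after the job is handed in, with the robot touching nothing.
It also fails if it takes over 51 s, if anything falls off the work surface, if the arm or the gripper's body presses on something with over 40 N, if the wrist force passes 120 N, or if a joint passes its speed limit or range.

## Working session

There is one attempt and no reset: what is moved stays moved. The work goes in short steps, Python scripts to look and compute and a tool call to move; the robot and the scene stay as the last step left them, time stands still between calls to the robot, and variables do not carry over. Pictures are saved under pics/ and viewed, about 8 in all and at most 12, crops included, and the job is handed in when it is done.

Besides the shell and the picture viewer there is one more tool, called after "Emit:" by a JSON object that holds its "api" and its "payload". move_arm: Moves the arm, as the interface text tells. Its arguments: {"type":"object","properties":{"deltas":{"type":"array","items":{"type":"array"}},"grip_force":{"type":"number"}},"required":["deltas"]}

```bash
mkdir -p pics; cat > h.py <<'E'
import numpy as np, cv2
from workcell import status, read_camera, camera_info, order
def snap(name, f):
    i=camera_info(name); p,d=read_camera(name)
    cv2.imwrite('pics/'+f+'.png',p[:,:,::-1]); np.savez('pics/'+f+'.npz',p=p,d=d,**{k:np.array(i[k],float) for k in('K','D','R','t')})
    return p,d,i
def load(f):
    z=np.load('pics/'+f+'.npz'); return z['p'],z['d'],{k:z[k] for k in('K','D','R','t')}
def ray(i,uv,z):
    K,D,R,t=[np.array(i[k],float) for k in('K','D','R','t')]
    n=cv2.undistortPoints(np.array(uv,float).reshape(-1,1,2),K,D).reshape(-1,2)
    dr=np.c_[n,np.ones(len(n))]@R; c=-R.T@t
    return c+dr*((z-c[2])/dr[:,2])[:,None]
E
python3 - <<'E'
from h import *
s=status.read_state();print(s)
a=snap('scene','scene0')[0];b=snap('side','side0')[0]
for n in('scene','side'):
    i=camera_info(n);print(n,-np.array(i['R']).T@np.array(i['t']))
E
```

```text
{'time': 0.0, 'q': array([ 1.06912462e+00,  2.64745342e-01,  1.60537695e+00, -1.30200543e-05,
        1.27370061e+00, -3.68889073e-02]), 'joint_vel': array([ 0.00031292, -0.00027382, -0.00078252,  0.00195054, -0.00174328,
       -0.00028075]), 'joint_torque': array([-2.33693763e-04, -5.15109408e+01, -3.67319870e+01, -3.70933076e-04,
        1.28739982e-02, -1.75140184e-05]), 'tool_pos': array([0.30220062, 0.60275307, 0.2299657 ]), 'tcp_rot': array([-0.72338528, -3.0565756 ,  0.0033816 ]), 'wrist_force': array([-0.24784434, -0.97585044, -0.23076322]), 'torque': array([-0.004075  , -0.03531846, -0.02048556]), 'width': 0.9980132473168978}
scene [ 1.31600552 -0.18872593  1.22799793]
side [0.18338968 1.35766396 0.99511911]
```

View pics/scene0.png

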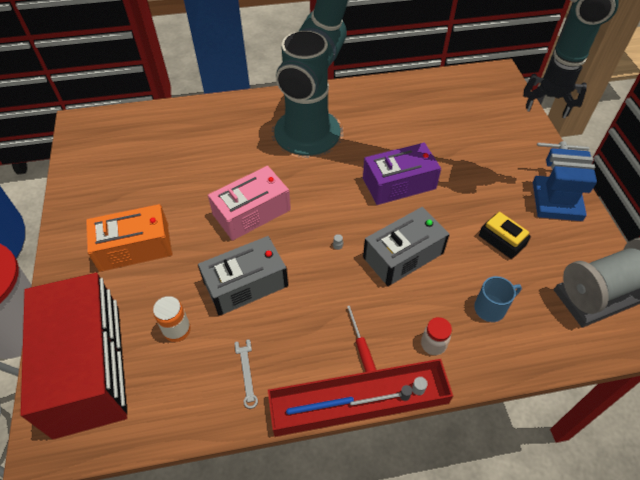

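View pics/side0.png

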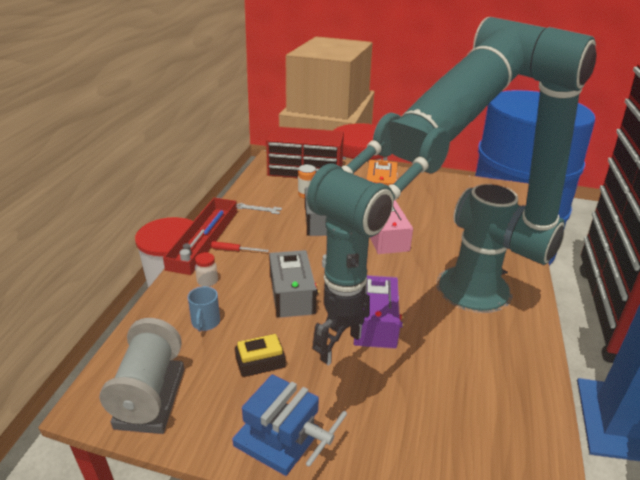

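Scene view: the red-lamp grey charger is at about (243,272), lamp (268,254), shutter tab (228,268). The green one is at (405,245), with pink, orange and purple decoys. Next I measure the red one.

```bash
python3 - <<'E'
from h import *
p,d,i=load('scene0')
K,D,R,t=i['K'],i['D'],i['R'],i['t']
x0,x1,y0,y1=190,300,225,315
vv,uu=np.mgrid[y0:y1,x0:x1]; uv=np.c_[uu.ravel(),vv.ravel()].astype(float)
n=cv2.undistortPoints(uv.reshape(-1,1,2),K,D).reshape(-1,2)
dd=d[y0:y1,x0:x1].ravel(); P=(np.c_[n,np.ones(len(n))]*dd[:,None]-t)@R
c=p[y0:y1,x0:x1].reshape(-1,3).astype(int)
m=(abs(P[:,2]-.09)<.006)&(dd>0)&(np.ptp(c,axis=1)<40)
im=np.zeros((y1-y0,x1-x0),np.uint8); im.ravel()[m]=255
im=cv2.morphologyEx(im,cv2.MORPH_OPEN,np.ones((3,3)))
k,l,st,ce=cv2.connectedComponentsWithStats(im); b=1+np.argmax(st[1:,4]); s=l.ravel()==b
r=cv2.minAreaRect(P[s][:,:2].astype(np.float32)*1000);print('top rect mm',r,cv2.boxPoints(r).round(),P[s][:,2].mean())
rd=(c[:,0]>130)&(c[:,1]<80)&(c[:,2]<80)&(P[:,2]>.08)
print('lamp',rd.sum(),ray(i,[uv[rd].mean(0)],.10),P[rd].mean(0))
bl=(c.max(1)<45)&(P[:,2]>.098)&(dd>0); print('tab',bl.sum(),P[bl].mean(0),P[bl].min(0),P[bl].max(0))
cv2.imwrite('pics/c0.png',cv2.resize(p[y0:y1,x0:x1,::-1],None,fx=6,fy=6,interpolation=cv2.INTER_CUBIC))
E
```

```text
top rect mm ((541.6159057617188, -248.80316162109375), (115.68573760986328, 190.8678741455078), 16.517860412597656) [[ 459. -174.]
 [ 513. -357.]
 [ 624. -324.]
 [ 570. -141.]] 0.0900216859953246
lamp 28 [[ 0.52257854 -0.17957314  0.1       ]] [ 0.52136672 -0.17956175  0.09828297]
tab 41 [ 0.55483176 -0.28208262  0.11201453] [ 0.53454677 -0.28871033  0.09996719] [ 0.57335394 -0.27457865  0.11734624]
```

View pics/c0.png

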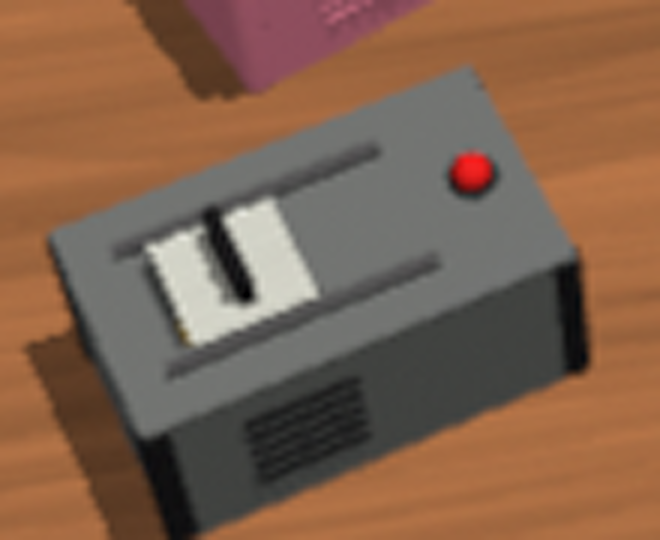

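The crop shows the shutter plate with its tab at crop (230,258) and the red lamp at (472,172). The top rectangle is centred at (0.542,-0.249) with yaw 16.5°, and the lamp agrees to about 1 mm. The shutter is open by about 10 mm. Now I close the fingers, turn the jaws along the box's x axis and travel over.

Emit:
{"api": "move_arm", "payload": {"deltas": [[[0,0,-0.06],[0.28,-0.5,0.1],1],[[0,0,-0.06],[0.28,-1,0.2],1],[[0,0,-0.06],[0.28,-1,0.2],1]], "grip_force": 60}}

```text
time: 0.48
tool_pos: [0.3309, 0.5007, 0.2516]
tcp_rot: [0.87, 3.018, -0.001]
wrist_force: [0.7, 0.5, 0.3]
width: 0.375
```

Emit:
{"api": "move_arm", "payload": {"deltas": [[[0,0,-0.06],[0.28,-0.5,0],1],[[0,0,-0.06],[0.28,-1,0],1]]}}

```text
time: 0.72
tool_pos: [0.3596, 0.4032, 0.2508]
tcp_rot: [1.008, 2.975, 0.0]
wrist_force: [0.3, -0.4, -0.2]
width: 0.001
```

Emit:
{"api": "move_arm", "payload": {"deltas": [[[0,0,-0.06],[0.28,-0.5,0],1],[[0,0,-0.06],[0.28,-1,0],1]]}}

```text
time: 0.98
tool_pos: [0.3878, 0.3027, 0.2511]
tcp_rot: [1.148, 2.924, 0.001]
wrist_force: [0.6, -1.2, -0.1]
width: 0.002
```

Emit:
{"api": "move_arm", "payload": {"deltas": [[[0,0,-0.06],[0.28,-0.5,0],1],[[0,0,-0.06],[0.28,-1,0],1]]}}

```text
time: 1.23
tool_pos: [0.416, 0.2025, 0.2512]
tcp_rot: [1.284, 2.866, 0.001]
wrist_force: [0.2, -0.2, 1.1]
width: -0.001
```

Emit:
{"api": "move_arm", "payload": {"deltas": [[[0,0,-0.06],[0.28,-0.5,0],1],[[0,0,-0.06],[0.28,-1,0],1]]}}

```text
time: 1.48
tool_pos: [0.4442, 0.1023, 0.2513]
tcp_rot: [1.417, 2.803, 0.001]
wrist_force: [0.1, -0.3, -0.2]
width: 0.004
```

Emit:
{"api": "move_arm", "payload": {"deltas": [[[0,0,-0.06],[0.28,-0.5,0],1],[[0,0,-0.06],[0.28,-1,0],1]]}}

```text
time: 1.72
tool_pos: [0.4723, 0.0022, 0.2512]
tcp_rot: [1.548, 2.733, 0.001]
wrist_force: [-0.7, 0.9, 0.5]
width: -0.002
```

Emit:
{"api": "move_arm", "payload": {"deltas": [[[0,0,-0.06],[0.28,-0.5,0],1],[[0,0,-0.06],[0.28,-1,0],1]]}}

```text
time: 1.98
tool_pos: [0.5004, -0.098, 0.251]
tcp_rot: [1.675, 2.657, 0.001]
wrist_force: [0.9, -0.2, -0.4]
width: 0.001
```

Emit:
{"api": "move_arm", "payload": {"deltas": [[[0,0,-0.06],[0.28,-0.5,0],1],[[0,0,-0.06],[0.28,-1,0],1]]}}

```text
time: 2.22
tool_pos: [0.5286, -0.198, 0.2507]
tcp_rot: [1.798, 2.576, 0.001]
wrist_force: [-0.1, 0.5, -0.6]
width: -0.0
```

Emit:
{"api": "move_arm", "payload": {"deltas": [[[0,0,-0.041],[0.28,-0.5,0],1],[[0,0,-0.041],[0.28,-1,0],1],[[0,0,-0.041],[0.28,-1,0],1],[[0,0,-0.041],[0.28,-1,0],1]]}}

```text
time: 2.72
tool_pos: [0.5548, -0.296, 0.2504]
tcp_rot: [-1.88, -2.515, -0.001]
wrist_force: [-0.4, 0.9, 0.6]
width: 0.001
```

```bash
python3 - <<'E'
from h import *
from scipy.spatial.transform import Rotation as Ro
s=status.read_state();print(s['time'],s['tool_pos'],s['wrist_force']);M=Ro.from_rotvec(s['tcp_rot']).as_matrix();print(M.round(3),np.degrees(np.arctan2(M[1,1],M[0,1])))
p,d,i=snap('wrist','w0')
E
```

```text
2.725 [ 0.55481691 -0.29603901  0.25041285] [-0.42502721  0.92928256  0.5951513 ]
[[-0.283  0.959 -0.001]
 [ 0.959  0.283  0.001]
 [ 0.002 -0.    -1.   ]] 16.462956895307805
```

View pics/w0.png

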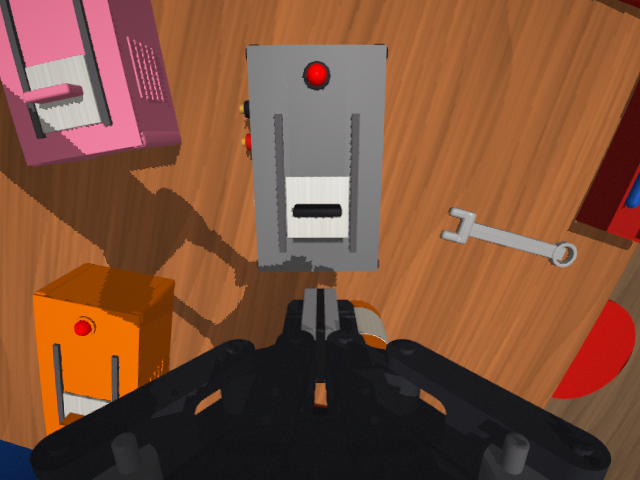

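The wrist view shows the red charger upright: lamp (316,75), tab (317,211), top corners (247,45), (387,45), (259,271) and (379,271).

```bash
python3 - <<'E'
from h import *
p,d,i=load('w0'); c=p.astype(int)
sub=np.zeros(p.shape[:2],bool); sub[40:275,240:395]=1
red=sub&(c[...,0]>130)&(c[...,1]<90); red[:,:280]=0
tab=sub&(c.max(2)<50); tab[:195]=0;tab[232:]=0;tab[:,:285]=0;tab[:,350:]=0
white=sub&(c.min(2)>150)
f=lambda m:np.argwhere(m)[:,::-1].mean(0)
print('lamp',ray(i,[f(red)],.10)); print('corners',ray(i,[[247,45],[387,45],[379,271],[259,271]],.09))
tp=np.argwhere(tab)[:,::-1];print('tab px',tp.min(0),tp.max(0),'top',ray(i,[f(tab)],.1145))
wp=np.argwhere(white)[:,::-1];lo,hi=np.percentile(wp,1,axis=0),np.percentile(wp,99,axis=0);P=ray(i,[lo,[hi[0],lo[1]],hi,[lo[0],hi[1]]],.0945);print('plate',lo,hi,P,P.mean(0))
th=np.radians(16.5);ey=np.array([-np.sin(th),np.cos(th)]);ex=np.array([ey[1],-ey[0]])
C=ray(i,[[247,45],[387,45],[379,271],[259,271]],.09)[:,:2]
L=ray(i,[f(red)],.10)[0,:2]; print('well from lamp',L-.117*ey,'from corners',C.mean(0)-.045*ey,'sizes',[np.linalg.norm(C[a]-C[b]) for a,b in((0,1),(1,2),(2,3),(3,0))])
e=(C[0]+C[1]-C[2]-C[3]);print('yaw',np.degrees(np.arctan2(-e[0],e[1])))
# depth-based box top
K,D,R,t=[np.array(i[k],float) for k in('K','D','R','t')]
q=np.argwhere(sub)[:,::-1].astype(float);n=cv2.undistortPoints(q.reshape(-1,1,2),K,D).reshape(-1,2)
dd=d[sub];P=(np.c_[n,np.ones(len(n))]*dd[:,None]-t)@R;m=(abs(P[:,2]-.09)<.005)
r=cv2.minAreaRect(P[m][:,:2].astype(np.float32)*1000);print(r)
E
```

```text
lamp [[ 0.52241923 -0.18221685  0.1       ]]
corners [[ 0.46041285 -0.17689202  0.09      ]
 [ 0.56582495 -0.14576666  0.09      ]
 [ 0.62180479 -0.3274595   0.09      ]
 [ 0.51514494 -0.35906405  0.09      ]]
tab px [293 205] [340 216] top [[ 0.5489749  -0.28386811  0.1145    ]]
plate [286. 177.] [348. 237.] [[ 0.51721922 -0.2677534   0.0945    ]
 [ 0.56731352 -0.25293024  0.0945    ]
 [ 0.58341226 -0.30315993  0.0945    ]
 [ 0.53081928 -0.31873816  0.0945    ]] [ 0.54969107 -0.28564544  0.0945    ]
well from lamp [ 0.55564903 -0.29439876] from corners [ 0.55357757 -0.29544244] sizes [np.float64(0.1099113195575052), np.float64(0.19012109865917765), np.float64(0.11124375045252774), np.float64(0.1902163222535097)]
yaw 16.9232551816568
((539.6410522460938, -251.90762329101562), (112.734375, 192.5888214111328), 16.612714767456055)
```

Emit:
{"api": "move_arm", "payload": {"deltas": [[[0,0,0],[0.05,-0.165,-0.3],1],[[0,0,0],[0.05,-0.165,-0.7],1],[[0,0,0],[0.05,-0.165,-1],1]]}}

```text
time: 3.15
tool_pos: [0.5594, -0.3111, 0.1498]
tcp_rot: [-1.877, -2.518, -0.0]
wrist_force: [-0.6, 0.4, 0.0]
width: -0.004
```

Emit:
{"api": "move_arm", "payload": {"deltas": [[[0,0,0],[0,0,-0.2],1],[[0,0,0],[0,0,-0.4],1],[[0,0,0],[0,0,-0.5],1],[[0,0,0],[0,0,-0.5],1],[[0,0,0],[0,0,-0.5],1]]}}

```text
time: 3.78
tool_pos: [0.5603, -0.3136, 0.1024]
tcp_rot: [1.879, 2.515, 0.0]
wrist_force: [-0.0, -0.0, 1.0]
width: -0.001
```

Emit:
{"api": "move_arm", "payload": {"deltas": [[[0,0,0],[-0.02,0.07,0],1],[[0,0,0],[-0.043,0.144,0],1],[[0,0,0],[-0.066,0.22,0],1],[[0,0,0],[-0.089,0.3,0],1],[[0,0,0],[-0.113,0.38,0],1],[[0,0,0],[-0.136,0.456,0],1],[[0,0,0],[-0.155,0.52,0],1],[[0,0,0],[-0.166,0.556,0],1],[[0,0,0],[-0.166,0.556,0],1]]}}

```text
time: 4.9
tool_pos: [0.5426, -0.2567, 0.1009]
tcp_rot: [-1.879, -2.516, -0.0]
wrist_force: [0.8, -0.1, 0.8]
width: 0.004
```

Emit:
{"api": "move_arm", "payload": {"deltas": [[[0,0,0],[-0.006,0.02,0],1],[[0,0,0],[-0.006,0.02,0],1]]}}

```text
time: 5.15
tool_pos: [0.5421, -0.2553, 0.1009]
tcp_rot: [-1.88, -2.516, -0.0]
wrist_force: [0.0, -1.0, -0.7]
width: -0.004
```

Emit:
{"api": "move_arm", "payload": {"deltas": [[[0,0,0],[-0.006,0.02,0],1],[[0,0,0],[-0.006,0.02,0],1]]}}

```text
time: 5.4
tool_pos: [0.542, -0.2547, 0.101]
tcp_rot: [1.879, 2.516, -0.002]
wrist_force: [2.2, -5.4, -3.1]
width: 0.001
```

Emit:
{"api": "move_arm", "payload": {"deltas": [[[0,0,0],[-0.006,0.02,0],1],[[0,0,0],[-0.006,0.02,0],1]]}}

```text
time: 5.65
tool_pos: [0.5419, -0.2546, 0.1011]
tcp_rot: [1.876, 2.513, -0.005]
wrist_force: [3.3, -11.2, -6.7]
width: 0.002
```

```bash
python3 - <<'E'
from h import *
p,d,i=snap('wrist','w1')
print(status.read_state()['wrist_force'])
E
```

```text
[  2.42286105 -11.0928509   -5.66297179]
```

View pics/w1.png

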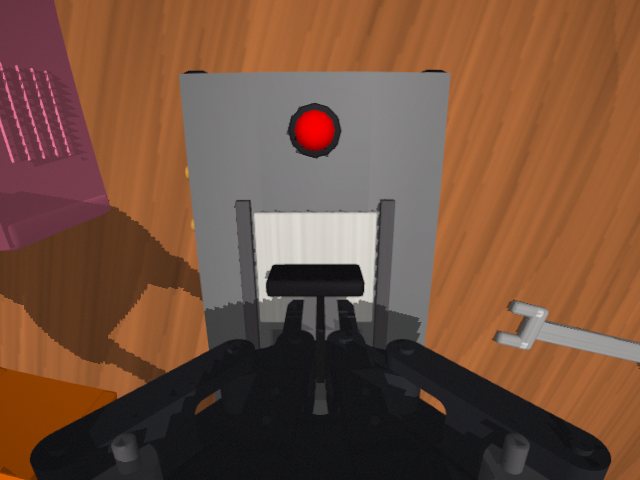

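The wrist view shows the shutter at its stop: plate clear of the well, tab at (315,280), lamp red. Force rose to 11 N against the stop at the predicted spot. Next I back off and go over the well.

Emit:
{"api": "move_arm", "payload": {"deltas": [[[0,0,0],[0.03,-0.1,0],1],[[0,0,0],[0.06,-0.2,0.15],1],[[0,0,0],[0.122,-0.423,0.2],1],[[0,0,0],[0.122,-0.423,0.2],1],[[0,0,0],[0.122,-0.423,0.2],1]]}}

```text
time: 6.32
tool_pos: [0.5532, -0.2935, 0.1215]
tcp_rot: [-1.88, -2.516, -0.001]
wrist_force: [-1.1, 0.2, -0.5]
width: -0.001
```

```bash
python3 - <<'E'
from h import *
p,d,i=snap('side','s1'); P=np.array(i['R'])@[.554,-.294,.09]+i['t']
print(status.read_state()['tool_pos'],status.read_state()['wrist_force'])
p2,_,j=snap('scene','sc1')
uv=cv2.projectPoints(np.array([[.554,-.294,.09]]),cv2.Rodrigues(np.array(j['R'],float))[0],np.array(j['t'],float),np.array(j['K'],float),np.array(j['D'],float))[0].ravel().astype(int);print(uv)
u,v=uv;cv2.imwrite('pics/c1.png',cv2.resize(p2[v-60:v+40,u-50:u+80,::-1],None,fx=6,fy=6,interpolation=cv2.INTER_CUBIC))
E
```

```text
[ 0.55296036 -0.29312436  0.12116763] [ 0.03847103 -0.1815303  -0.61019951]
[223 272]
```

View pics/c1.png

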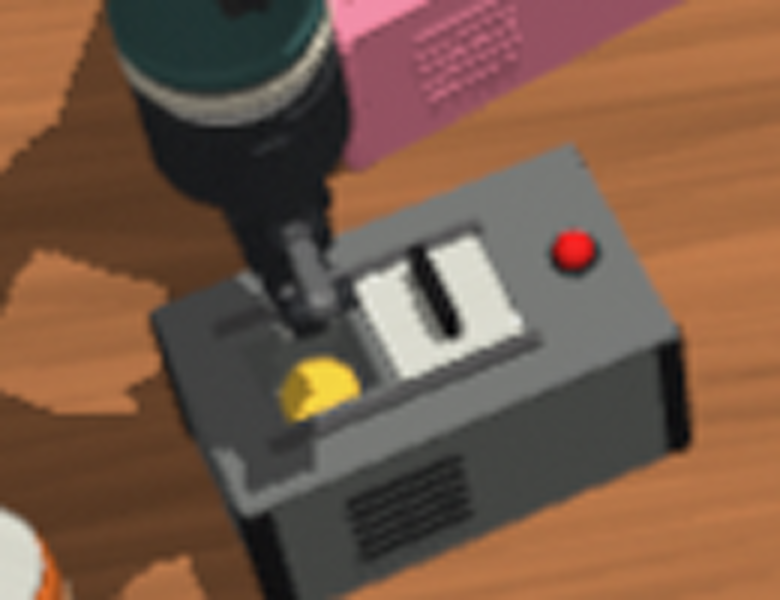

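The crop shows the well open, with the yellow key visible at (320,388) below the fingertip. Now I descend slowly.

Emit:
{"api": "move_arm", "payload": {"deltas": [[[0,0,0],[0,-0.005,-0.15],1],[[0,0,0],[0,-0.005,-0.28],1],[[0,0,0],[0,-0.005,-0.38],1],[[0,0,0],[0,-0.005,-0.46],1],[[0,0,0],[0,-0.005,-0.49],1],[[0,0,0],[0,-0.005,-0.49],1]]}}

```text
time: 7.18
tool_pos: [0.5534, -0.2943, 0.0721]
tcp_rot: [-1.88, -2.517, 0.0]
wrist_force: [-0.9, -0.4, 0.1]
width: -0.006
```

Emit:
{"api": "move_arm", "payload": {"deltas": [[[0,0,0],[0,0,-0.02],1],[[0,0,0],[0,0,-0.04],1],[[0,0,0],[0,0,-0.05],1],[[0,0,0],[0,0,-0.05],1]]}}

```text
time: 7.68
tool_pos: [0.5539, -0.2946, 0.0679]
tcp_rot: [1.879, 2.516, 0.0]
wrist_force: [0.8, -1.3, 2.5]
width: 0.0
```

Contact with the key (2.5 N). I press to the stop and hold.

Emit:
{"api": "move_arm", "payload": {"deltas": [[[0,0,0],[0,0,-0.02],1],[[0,0,0],[0,0,-0.04],1],[[0,0,0],[0,0,-0.06],1],[[0,0,0],[0,0,-0.06],1]]}}

```text
time: 8.18
tool_pos: [0.5539, -0.2946, 0.0639]
tcp_rot: [1.879, 2.516, 0.0]
wrist_force: [-4.8, 1.9, 17.0]
width: 0.0
```

Emit:
{"api": "move_arm", "payload": {"deltas": [[[0,0,0],[0,0,0],1],[[0,0,0],[0,0,0],1],[[0,0,0],[0,0,0],1],[[0,0,0],[0,0,0],1],[[0,0,0],[0,0,0],1],[[0,0,0],[0,0,0],1],[[0,0,0],[0,0,0],1]]}}

```text
time: 9.05
tool_pos: [0.5539, -0.2947, 0.0639]
tcp_rot: [1.879, 2.516, 0.0]
wrist_force: [-4.6, 1.7, 16.2]
width: -0.002
```

Emit:
{"api": "move_arm", "payload": {"deltas": [[[0,0,0],[0,0,0.1],1],[[0,0,0],[0,0,0.25],1],[[0,0,0],[0,0,0.5],1],[[0,0,0],[0,0,0.75],1],[[0,0,0],[0,0,0.9],1],[[0,0,0],[0,0,0.9],1]]}}

```text
time: 9.8
tool_pos: [0.554, -0.2947, 0.1526]
tcp_rot: [1.879, 2.515, 0.0]
wrist_force: [0.3, 1.4, -0.3]
width: -0.003
```

```bash
python3 - <<'E'
from h import *
p,d,i=snap('scene','sc2'); print(status.read_state()['tool_pos'])
c=p[212:312,173:303].astype(int)
sat=(c.max(2)-c.min(2)>100)&(c.max(2)>120)
print('lamp colours', p[250:258,264:273].reshape(-1,3).max(0), p[254,268])
E
```

```text
[ 0.55331649 -0.29429334  0.15130439]
lamp colours [247 122 119] [228  32  30]
```

The key was at its stop (z 0.0639, 17 N) for about a second, and the finger is out again. Next I go over the tab to its +y side.

Emit:
{"api": "move_arm", "payload": {"deltas": [[[0,0,0],[-0.115,0.385,0],1],[[0,0,0],[-0.229,0.77,0],1],[[0,0,0],[-0.229,0.77,0],1],[[0,0,0],[-0.229,0.77,0],1],[[0,0,0],[-0.229,0.77,-0.2],1],[[0,0,0],[-0.229,0.77,-0.4],1],[[0,0,0],[-0.229,0.77,-0.49],1],[[0,0,0],[-0.229,0.77,-0.49],1],[[0,0,0],[-0.229,0.77,-0.49],1]]}}

```text
time: 10.98
tool_pos: [0.5308, -0.2176, 0.1025]
tcp_rot: [1.88, 2.516, 0.0]
wrist_force: [-0.1, -0.3, 1.3]
width: 0.001
```

Emit:
{"api": "move_arm", "payload": {"deltas": [[[0,0,0],[0.023,-0.077,0],1],[[0,0,0],[0.046,-0.153,0],1],[[0,0,0],[0.069,-0.23,0],1],[[0,0,0],[0.092,-0.307,0],1],[[0,0,0],[0.115,-0.383,0],1],[[0,0,0],[0.138,-0.46,0],1],[[0,0,0],[0.16,-0.536,0],1],[[0,0,0],[0.175,-0.585,0],1],[[0,0,0],[0.181,-0.604,0],1],[[0,0,0],[0.181,-0.604,0],1]]}}

```text
time: 12.22
tool_pos: [0.5484, -0.2782, 0.1021]
tcp_rot: [1.88, 2.517, -0.001]
wrist_force: [-0.3, 0.1, -0.5]
width: -0.002
```

Emit:
{"api": "move_arm", "payload": {"deltas": [[[0,0,0],[0.006,-0.02,0],1],[[0,0,0],[0.006,-0.02,0],1]]}}

```text
time: 12.48
tool_pos: [0.5488, -0.2797, 0.1021]
tcp_rot: [-1.88, -2.516, 0.0]
wrist_force: [-0.4, 0.9, -0.3]
width: 0.006
```

Emit:
{"api": "move_arm", "payload": {"deltas": [[[0,0,0],[0.006,-0.02,0],1],[[0,0,0],[0.006,-0.02,0],1]]}}

```text
time: 12.72
tool_pos: [0.549, -0.28, 0.1021]
tcp_rot: [-1.878, -2.514, -0.002]
wrist_force: [-2.3, 7.1, 3.8]
width: -0.001
```

Emit:
{"api": "move_arm", "payload": {"deltas": [[[0,0,0],[0.005,-0.015,0],1],[[0,0,0],[0.005,-0.015,0],1]]}}

```text
time: 12.98
tool_pos: [0.549, -0.2801, 0.1021]
tcp_rot: [-1.877, -2.512, -0.004]
wrist_force: [-3.7, 9.9, 6.5]
width: 0.0
```

Emit:
{"api": "move_arm", "payload": {"deltas": [[[0,0,0],[-0.03,0.1,0],1],[[0,0,0],[-0.045,0.15,0],1],[[0,0,0],[-0.045,0.15,0.3],1],[[0,0,0],[-0.045,0.15,0.8],1],[[0,0,0],[-0.045,0.15,1],1]]}}

```text
time: 13.6
tool_pos: [0.5475, -0.2694, 0.2061]
tcp_rot: [1.876, 2.512, 0.001]
wrist_force: [0.5, -0.5, 0.3]
width: 0.003
```

Emit:
{"api": "move_arm", "payload": {"deltas": [[[0,0,0],[0,-0.4,0.5],1],[[0,0,0],[0,-0.4,0.6],1],[[0,0,0],[0,-0.4,0.6],1],[[0,0,0],[0,-0.4,0.6],1]]}}

```text
time: 14.1
tool_pos: [0.5448, -0.307, 0.2599]
tcp_rot: [-1.877, -2.514, 0.0]
wrist_force: [-0.5, -1.3, 0.0]
width: -0.002
```

```bash
python3 - <<'E'
from h import *
s=status.read_state();print(s['time'],s['tool_pos'],s['wrist_force'])
p,d,i=snap('wrist','w3'); q,_,_=snap('scene','sc3'); 
cv2.imwrite('pics/cmp.png',np.hstack([cv2.resize(p,(400,300)),cv2.resize(q,(400,300))])[:,:,::-1])
a=load('scene0')[0]; df=np.abs(a.astype(int)-q).max(2)>60
k,l,st,ce=cv2.connectedComponentsWithStats(df.astype(np.uint8)); print([tuple(x) for x in st[1:] if x[4]>15])
E
```

```text
14.1 [ 0.54475008 -0.30702343  0.25987721] [-0.51952774 -1.3038799   0.00961924]
[(np.int32(221), np.int32(0), np.int32(17), np.int32(10), np.int32(59)), (np.int32(240), np.int32(0), np.int32(20), np.int32(52), np.int32(453)), (np.int32(348), np.int32(0), np.int32(20), np.int32(6), np.int32(91)), (np.int32(560), np.int32(3), np.int32(49), np.int32(59), np.int32(1154)), (np.int32(175), np.int32(12), np.int32(18), np.int32(33), np.int32(369)), (np.int32(285), np.int32(12), np.int32(57), np.int32(46), np.int32(407)), (np.int32(345), np.int32(35), np.int32(23), np.int32(8), np.int32(109)), (np.int32(126), np.int32(39), np.int32(188), np.int32(272), np.int32(12759)), (np.int32(271), np.int32(39), np.int32(44), np.int32(60), np.int32(419)), (np.int32(222), np.int32(45), np.int32(15), np.int32(14), np.int32(111)), (np.int32(335), np.int32(54), np.int32(41), np.int32(18), np.int32(202)), (np.int32(546), np.int32(66), np.int32(40), np.int32(50), np.int32(918)), (np.int32(335), np.int32(71), np.int32(24), np.int32(5), np.int32(68)), (np.int32(325), np.int32(73), np.int32(51), np.int32(32), np.
[... 348 characters left out ...]
, np.int32(24), np.int32(152)), (np.int32(340), np.int32(133), np.int32(8), np.int32(6), np.int32(37)), (np.int32(258), np.int32(140), np.int32(22), np.int32(9), np.int32(61)), (np.int32(335), np.int32(141), np.int32(56), np.int32(26), np.int32(656)), (np.int32(400), np.int32(144), np.int32(23), np.int32(13), np.int32(137)), (np.int32(424), np.int32(153), np.int32(92), np.int32(40), np.int32(1386)), (np.int32(154), np.int32(219), np.int32(10), np.int32(19), np.int32(100)), (np.int32(232), np.int32(258), np.int32(11), np.int32(18), np.int32(75)), (np.int32(219), np.int32(261), np.int32(14), np.int32(17), np.int32(144)), (np.int32(211), np.int32(266), np.int32(11), np.int32(18), np.int32(79))]
```

View pics/cmp.png

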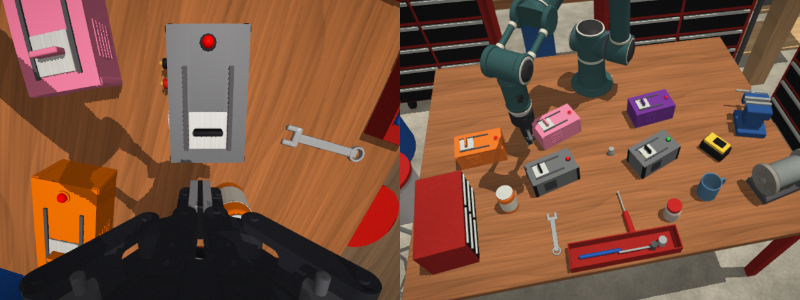

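The pictures show the shutter shut over the well (tab at (207,132) in the left half) and the other objects in place. Handing in.

```bash
python3 -c "
from h import *
print(order.finish_job())"
```

```text
the job is handed in; nothing more can be done
None
```

I opened the red-lamp charger's shutter, pressed and released its reset key, and shut the shutter again. The job was handed in at about 14 s, well inside the 51 s limit. One check did not show the reset: the lamp was still red in the last pictures, and I can't tell whether the simulated lamp is meant to change.

- **Opening:** the shutter reached its open stop, with force rising to 11 N where the stop was expected.
- **Key press:** the fingertip stood at z = 0.0639 m with 16–17 N, which matches the key's bottom stop at 0.064 m. It stayed there for about 1.1 s, then came out of the well.
- **Key release:** I took no close look at the key coming back up. After the fingertip came out, the wrist force was back near zero.
- **Closing:** the shutter reached its shut stop at 7–10 N, at the expected place, and the last wrist picture shows it over the well.
- **Everything else:** the last scene picture shows the other objects where they started. The arm was lifted clear, touching nothing.

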